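Clamp the culture dish and draw out the lens arm of the magnifier stand

TASK

Get the culture dish on the magnifier stand ready for viewing: first swing the retaining bar down over the dish until it lies fully in its forked catch. Then push the lock button on top of the sleeve fully down (it stays down), take hold of the upright grip and draw the telescoping lens arm out until its pointer stands level with the brass rider set on the scale; a spring pulls the arm back in, so finish while still holding it there, motionless. Leave the dish in its nest and the other things on the bench where they are.

Things in the scene. Friction and masses are not known exactly. Their poses are not given: they have to be found in the camera images.
- stand: magnifier stand fixed to the bench. Base plate 220 (x) x 420 (y) x 20 mm high; origin at the centre of its underside, on the bench; z up. Its x points away from the robot, its y to the robot's left, turned by a yaw of up to 0.3 rad. In its frame a 26 mm square aluminium sleeve lies along y, from y -190 to -30 mm at x 0, top at z 113 mm; it carries the lens arm
- bar (a joint): angle of the retaining bar: 0 = lying level in its forked catch (mechanical stop), positive = raised, up to 1.4; it starts raised between 0.7 and 1.15. Stiff hinge (about 0.1 N m): it stays wherever it is left
- bar_grip (a point): middle of the round steel cross handle at the free end of the retaining bar, 153 mm from the hinge line: a rod 12 mm in diameter along the stand's y, free for 17 mm either side of this point (towards -y comes the bar, 9 mm wide, 8 mm thick). With the bar closed it is at x -85, y 189, z 52 mm in the stand's frame, 32 mm above the base plate
- bar_hinge (a point): point on the hinge line of the retaining bar (line along the stand's y), at x 68, y 165, z 52 mm in the stand's frame; from here the closed bar points to the stand's -x, and with growing angle its free end rises and swings towards the stand's +x
- lock (a joint): travel of the lock button in m: 0 = up (arm locked), 0.008 = fully down (arm free); it takes about 3 N to move, has no return spring and stays where it is pushed. The arm comes free beyond 0.006
- lock_top (a point): centre of the top face of the lock button, a round steel button 24 mm in diameter in a dark collar on the sleeve's top; pushed straight down. 137 mm above the bench when up; x 0, y -110 mm in the stand's frame
- extension (a joint): extension of the lens arm in m: 0 = fully in (start, locked), at most 0.110; it grows as the arm moves along the stand's +y. A spring pulls it back in with about 2.4 N at 0 and 6.5 N at 0.1
- grip (a point): upright dark plastic grip plate on the lens arm: 30 mm (stand x) wide, 14 mm (stand y) thick, 107 to 155 mm above the bench; this point is on its middle, at 137 mm. With the arm in it stands at x 0, y 0 in the stand's frame.
- boom: the telescoping lens arm, a 14 mm square steel bar along the stand's y with the upright grip on it; origin on the bar's centre line right below the grip, 100 mm above the bench, axes as the stand's. The round lens (80 mm diameter, top 104 mm above the bench) is centred 60 mm from the origin along +y
- pointer (a point): tip of the arm's pointer, a thin bar 4 mm wide that reaches from the arm to the scale rail, 100 mm above the bench; in the stand's frame always at x 42 mm and at the same y as the grip
- rider: brass rider clip that marks the wanted extension on the scale, a 12 mm rail along the stand's y at x 51, top at z 106 mm, a tick every 10 mm. 6 mm thick along y, fixed. Origin at its centre, axes as the stand's. It lies 45 to 95 mm along the stand's +y from where the pointer starts; the pointer is level with it when both have the same y in the stand's frame
- dish: closed culture dish with dark red medium, loose in the stand's nest (a rim 27 mm above the bench centred at x 0, y 130 mm in the stand's frame), 90 mm diameter, 16 mm high; origin at the centre of its underside
- loose_dish: flat culture dish with dark red medium, 90 mm diameter, 16 mm high, lying on the bench; loose, not part of the job; origin at the centre of its underside
- dish_stack: stack of culture dishes, 90 mm diameter, 80 mm high; loose, not part of the job; origin at the centre of its underside
- flask: small conical glass flask with stopper, 74 mm wide, 115 mm high; loose, not part of the job; origin at the centre of its underside
- jar: small glass jar with white cap, 38 mm diameter, 45 mm high, standing on the base plate beyond the sleeve; loose, not part of the job; origin at the centre of its underside
- marker: marker pen, 110 x 14 mm, lying on the stand's base plate on the robot's side of the sleeve; loose, not part of the job; origin at the centre of its underside

How it is judged:
By the outcome, as a careful person would: the job done as asked, in the order asked, and still so for the second after the job is handed in, while the arm keeps its last pose, push and grip.
It also fails if it takes over 64 s, if anything falls off the work surface, if the arm or the gripper's body presses on something with over 40 N, if the wrist force passes 120 N, or if a joint passes its speed limit or range.

ROBOT

A 6-joint arm with a two-finger parallel gripper is mounted at the origin on the work surface. World frame = base frame: x ahead of the robot, y to its left, z up, the work surface at z = 0. Lengths are in m, angles in degrees, forces in N, time in s.
With the tool pointing down it reaches from about 0.3 to 0.75 m from the base axis. Payload 8.5 kg.
Tool frame: the origin (TCP) lies at the very end of the fingers, on their centre line; the grasp point (between the pads) lies 19 mm behind it (env.tcp_to_grasp is the distance from the TCP to the grasp point, in m); z points along the fingers, y is the line along which they close (so a half turn about z gives the same grasp; the last joint's range is limited). The gripper opens to 85 mm and grips with 20 to 120 N. Pads are 22 mm wide; open, the fingers measure 114 mm over their backs; the gripper's body (76 mm by 85 mm) begins 54 mm behind the grasp point. The pads swing forward as they close: fully open they stand 13 mm farther back than shut.
Start: joints at [52.695, 21.807, 74.336, -0, 83.858, -12.336], TCP at [0.232, 0.499, 0.231] pointing down, gripper open.
Joint ranges: [-178.18, 178.18], [-50.72, 133.34], [12.68, 142.11], [-81.47, 261.47], [9.98, 163.14], [-165.26, 165.26]. Speed limits (degrees/s): [136.94, 136.94, 180, 180, 180, 180].

INTERFACE

Orientations are given as a 3x3 rotation matrix whose columns are the frame's x, y, z axes.
In Python, from rig import status, get_image, env gives the robot as it stands.
- The arm moves only by the shell command python3 -m handwheel 'ROWS' [FORCE]. ROWS is text: rows parted by semicolons, each of 7 numbers parted by spaces: the shift along the world's x, y, z in cm, then the turn, a rotation vector about the world's x, y, z in degrees, then the opening, from 0 (shut) to 1 (fully open). In form: dx dy dz wx wy wz gripper; .... A call has 1 to 8 rows; each row is the pose to reach, as a shift and turn from the pose commanded when the call began; what a row does not reach only later rows make up. A row lasts 1/12 s, in which the tool goes at most 41.7 mm and 7.16 degrees, less where a joint would pass 70% of its speed; a pose out of reach is approached as far as the arm can. A call with a gripper value outside its range is refused whole. The fingers move at their own pace and stop on an object; FORCE is the grip in N (left out, the last holds). Time passes only in rows, so rows that repeat a pose let the fingers close. It gives the time, the measured TCP pose, the force, the opening and the grip force at its end, in the units of the state.
- status.observe(): the state, without advancing time (a new reading comes with each control period).
- get_image(name): name is "scene" or "top" or "wrist"; returns a dict with "color" (384x512x3 uint8, red, green, blue), "vertical_fov" (degrees; the focal length in pixels is half the picture's height over the tangent of half this angle, whatever the lens; pixels are square), "cx", "cy" (the principal point, pixels), "xyz" and "orientation" of the camera in the world. Camera axes: x right, y down, z forward; pixel columns grow to the right and rows downward; lengths in m; the calibration is good to about 2 mm. A picture is of the moment at which its call begins. There is no depth.
- env.close_job(): hands the job in; it is judged then, once.
The state is a dict: "time_s": time; "q": joint angles; "qvel": joint speeds; "joint_efforts": joint torques, N m; "position": TCP position; "tool_rot": TCP orientation; "ft_force": force on the tool from outside, world axes, zero at the start; "wrist_torque": the same for the moment, N m; "grip_width": finger opening in m; "gripper_force": force on a finger pad.
Only numpy, scipy, OpenCV 4.12 (cv2) and the standard library are available. Lean on these libraries where they do the work, as an engineer would, in place of code of your own. Each camera call takes 0.05 s, during which the arm holds its last target. There are 200 camera calls.

## Working session

There is one attempt and no reset: what is moved stays moved. The work goes in short steps, Python scripts to look and compute and a shell command to move; the robot and the scene stay as the last step left them, time stands still between calls to the robot, and variables do not carry over. Pictures are saved under pics/ and viewed, at most 14 in all, crops included, and the job is handed in when it is done.

```bash
ls; mkdir -p pics; cat > h.py <<'E'
import numpy as np, cv2
from rig import status, get_image, env
def snap(name,fn):
    im=get_image(name); cv2.imwrite('pics/'+fn,im['color'][:,:,::-1]); 
    np.save('pics/'+fn[:-4]+'.npy',im,allow_pickle=True); return im
def load(fn): return np.load('pics/'+fn+'.npy',allow_pickle=True).item()
def ray(im,u,v):
    f=im['color'].shape[0]/2/np.tan(np.radians(im['vertical_fov'])/2)
    R=np.array(im['orientation']); d=R@np.array([(u-im['cx'])/f,(v-im['cy'])/f,1]); return np.array(im['xyz']),d
def onz(im,u,v,z):
    o,d=ray(im,u,v); return o+d*(z-o[2])/d[2]
def proj(im,p):
    f=im['color'].shape[0]/2/np.tan(np.radians(im['vertical_fov'])/2)
    c=np.array(im['orientation']).T@(np.array(p)-im['xyz']); return np.array([im['cx']+f*c[0]/c[2],im['cy']+f*c[1]/c[2]])
E
python3 - <<'E'
from h import *
a=snap('top','top0.png');b=snap('scene','scene0.png')
for i in(a,b): print(i['vertical_fov'],i['cx'],i['cy'],i['xyz'],np.round(i['orientation'],3).tolist())
print(status.observe())
E
```

```text
pics
57.480829801770646 255.19329867496276 192.39320500644845 [0.43318244 0.00809579 0.98715139] [[0.031, -0.995, 0.1], [-0.999, -0.033, -0.022], [0.025, -0.099, -0.995]]
56.09707241289906 254.08434606286238 187.80830611517786 [1.02651985 0.06097742 0.85644901] [[-0.128, 0.83, -0.542], [0.992, 0.098, -0.084], [-0.016, -0.548, -0.836]]
{'time_s': 0.1, 'q': array([ 5.26945672e+01,  2.18361826e+01,  7.43769690e+01,  8.08761379e-04,
        8.38569607e+01, -1.23361367e+01]), 'qvel': array([-0.08513497, -0.10356168, -0.1747777 , -0.01776533,  0.0153794 ,
       -0.00677209]), 'joint_efforts': array([ 5.03314077e-03, -4.49222982e+01, -2.31654739e+01, -2.05383476e-04,
        3.73330622e-03,  2.86585100e-05]), 'position': array([0.23202442, 0.49839562, 0.23080265]), 'tool_rot': array([[-9.06533386e-01,  4.22133454e-01, -7.52797847e-04],
       [ 4.22134035e-01,  9.06532915e-01, -9.64837277e-04],
       [ 2.75145934e-04, -1.19243880e-03, -9.99999251e-01]]), 'ft_force': array([-0.01925567,  0.06567379, -0.01543189]), 'wrist_torque': array([-0.00405742, -0.01477543, -0.02628444]), 'gripper_force': 0.0, 'grip_width': 0.08548657722857829}
```

View pics/top0.png

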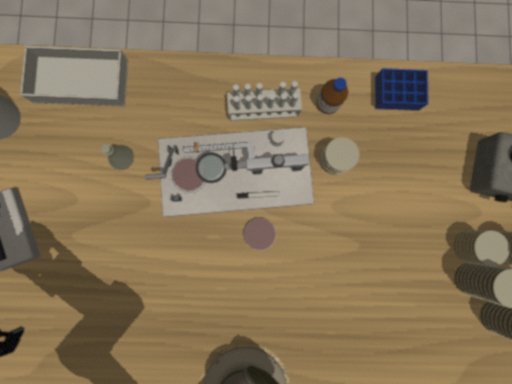

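View pics/scene0.png

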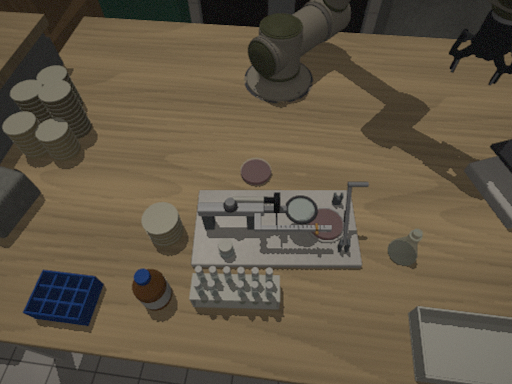

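The top view shows the base plate with corners at about (159,139), (306,128), (312,203) and (163,215). The bar is raised at the left (x≈160, y≈165), the lens at (210,167), and the lock button near (277,160). In the scene view the button is near (230,204), the grip near (277,203), and the bar handle near (358,184). Next I'll measure the plate pose and look at enlarged crops.

```bash
cat > m1.py <<'E'
from h import *
a=load('top0');b=load('scene0')
c=a['color']; hsv=cv2.cvtColor(c,cv2.COLOR_RGB2HSV)
m=((hsv[...,1]<40)&(hsv[...,2]>120)).astype(np.uint8)
m[:120]=0;m[225:]=0;m[:,:155]=0;m[:,318:]=0
n,l,s,_=cv2.connectedComponentsWithStats(m); k=1+np.argmax(s[1:,4]); print(s[k])
pts=np.argwhere(l==k)[:,::-1].astype(np.float32)
W=np.array([onz(a,u,v,0.02)[:2] for u,v in pts],np.float32)
r=cv2.minAreaRect(W); print(r, cv2.boxPoints(r))
cv2.imwrite('pics/topc.png',cv2.resize(c[115:225,135:345,::-1],None,fx=3.8,fy=3.8,interpolation=cv2.INTER_CUBIC))
cv2.imwrite('pics/scenec.png',cv2.resize(b['color'][170:280,180:390,::-1],None,fx=3.8,fy=3.8,interpolation=cv2.INTER_CUBIC))
E
python3 m1.py
```

```text
[ 159  128  154   88 8733]
((0.5892894864082336, 0.04428449273109436), (0.21671853959560394, 0.4155546724796295), 6.800634860992432) [[ 0.45708865  0.23776859]
 [ 0.5062966  -0.17486233]
 [ 0.7214903  -0.1491996 ]
 [ 0.6722824   0.2634313 ]]
```

View pics/topc.png

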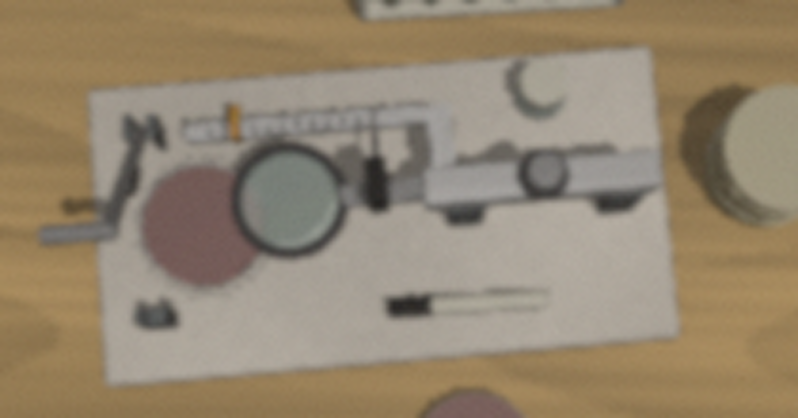

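View pics/scenec.png

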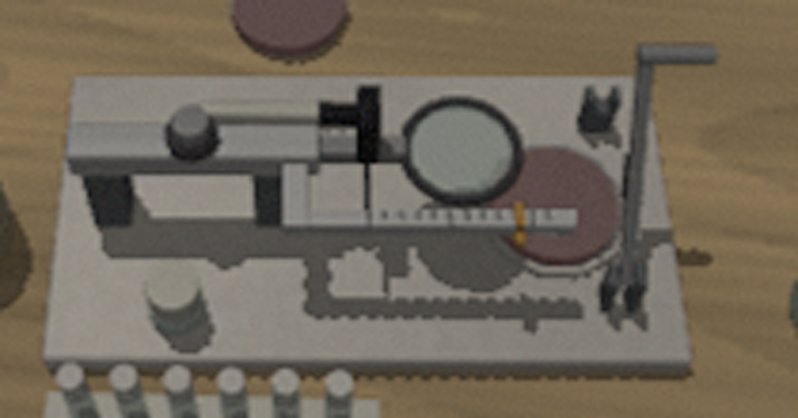

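The crops show the button top at top (545,172) and scene (192,122). The rider is at top (233,118) and scene (520,215), the free handle end at top (40,236) and scene (716,54), and the grip at top (376,183). These are crop pixels, at 3.8× scale.

```bash
cat > m2.py <<'E'
from h import *
a=load('top0');b=load('scene0')
yaw=np.radians(6.80); C=np.array([.5893,.0443,0]); R=cv2.Rodrigues(np.array([0,0,yaw]))[0]
T=lambda p:(135+p[0]/3.8-.4,115+p[1]/3.8-.4)
S=lambda p:(180+p[0]/3.8-.4,170+p[1]/3.8-.4)
def tri(p,q):
    o1,d1=ray(a,*T(p));o2,d2=ray(b,*S(q))
    s=np.linalg.lstsq(np.c_[d1,-d2],o2-o1,rcond=None)[0]; A=o1+s[0]*d1;B=o2+s[1]*d2
    return (A+B)/2,np.linalg.norm(A-B)
for n,p,q in [('lock',(545,170),(192,120)),('hfree',(40,237),(716,54)),('rider',(234,107),(520,207)),('hbar',(118,232),(641,52)),('lens',(290,199),(462,150))]:
    w,e=tri(p,q); print(n,w.round(4),'gap %.4f'%e,'stand mm',(R.T@(w-C)*1000).round(1))
def st(w): return (R.T@(w-C)*1000).round(1)
print('lock@z top,scene',st(onz(a,*T((545,172)),.137)),st(onz(b,*S((192,115)),.137)))
print('lens', st(onz(a,*T((290,199)),.104)),st(onz(b,*S((462,150)),.104)))
print('plate scene corners',[st(onz(b,*S(p),.02)) for p in [(74,77),(44,360),(691,362),(628,77)]])
print('plate top corners',[st(onz(a,*T(p),.02)) for p in [(90,92),(650,47),(679,338),(108,384)]])
print('rider',st(onz(a,*T((235,112)),.106)),st(onz(b,*S((520,207)),.11)))
print('pointer',st(onz(a,*T((372,130)),.100)),st(onz(b,*S((367,207)),.1)))
E
python3 m2.py
```

```text
lock [ 0.6025 -0.0632  0.1354] gap 0.0024 stand mm [   0.4 -108.3  135.4]
hfree [0.5424 0.2479 0.1735] gap 0.0005 stand mm [-22.5 207.7 173.5]
rider [0.6375 0.1398 0.1332] gap 0.0008 stand mm [ 59.2  89.1 133.2]
hbar [0.547  0.202  0.1743] gap 0.0035 stand mm [-23.3 161.6 174.3]
lens [0.5837 0.105  0.1004] gap 0.0021 stand mm [  1.6  60.9 100.4]
lock@z top,scene [  -1.2 -109.2  137. ] [  -2.1 -107.1  137. ]
lens [  0.9  59.6 104. ] [  3.7  61.5 104. ]
plate scene corners [array([-105.9, -206.5,   20. ]), array([ 111. , -205.6,   20. ]), array([110.9, 208.3,  20. ]), array([-105.6,  196. ,   20. ])]
plate top corners [array([107.9, 207.3,  20. ]), array([ 108.4, -209.1,   20. ]), array([-110.2, -208.1,   20. ]), array([-107.7,  207.5,   20. ])]
rider [ 62.6  91.7 106. ] [ 47.1  93.5 110. ]
pointer [ 44.2   1.1 100. ] [ 42.    0.8 100. ]
```

```bash
cat >> h.py <<'E'
yaw=np.radians(6.80); C=np.array([.5898,.0436,0]); RS=cv2.Rodrigues(np.array([0,0,yaw]))[0]
def W(x,y,z): return C+RS@(np.array([x,y,z])/1000)
def shift(p): return ((p-status.observe()['position'])*100).round(2)
E
python3 - <<'E'
from h import *
s=status.observe(); y=s['tool_rot'][:,1]; print('toolyaw',np.degrees(np.arctan2(y[1],y[0])))
print('above',shift(W(-22,191,215)))
p0=W(-22,191,215)
for t in range(53,-6,-6):
    r=np.radians(t); p=W(68-153*np.cos(r),191,52+153*np.sin(r)+6); print(t,p.round(4),((p-p0)*100).round(2))
im=load('top0'); print('flask', onz(im,120,157,.05))
E
```

```text
toolyaw 65.03062624308697
above [ 31.33 -26.77  -1.58]
53 [0.5433 0.2304 0.1802] [-0.21 -0.02 -3.48]
47 [0.5311 0.229  0.1699] [-1.42 -0.17 -4.51]
41 [0.52   0.2276 0.1584] [-2.53 -0.3  -5.66]
35 [0.5103 0.2265 0.1458] [-3.51 -0.42 -6.92]
29 [0.5018 0.2255 0.1322] [-4.35 -0.52 -8.28]
23 [0.4949 0.2246 0.1178] [-5.05 -0.6  -9.72]
17 [0.4894 0.224  0.1027] [ -5.59  -0.67 -11.23]
11 [0.4856 0.2235 0.0872] [ -5.98  -0.71 -12.78]
5 [0.4834 0.2233 0.0713] [ -6.2   -0.74 -14.37]
-1 [0.4828 0.2232 0.0553] [ -6.25  -0.75 -15.97]
flask [0.61079633 0.35444126 0.05      ]
```

```bash
python3 -m handwheel '3.7 -3.2 2 0 0 4 0;7.4 -6.4 2 0 0 8 0;11.1 -9.6 2 0 0 12 0;14.8 -12.8 2 0 0 16 0;18.5 -16 2 0 0 20 0;22.2 -19.2 2 0 0 24 0;25.9 -22.4 2 0 0 28 0;28 -24.5 2 0 0 31.8 0' 20; python3 -c "
from h import *
print(shift(W(-22,191,190)))"
```

```text
time_s: 0.77
position: [0.4823, 0.2802, 0.2511]
tool_rot: [[-0.992, -0.122, -0.001], [-0.122, 0.992, -0.0], [0.001, -0.0, -1.0]]
ft_force: [0.1, 0.2, -0.2]
grip_width: -0.0001
gripper_force: 0.0
[ 6.3  -4.95 -6.11]
```

```bash
python3 -m handwheel '0 0 0 0 0 0 0;0 0 0 0 0 0 0;0 0 0 0 0 0 0;0 0 0 0 0 0 0' 20; python3 -c "
from h import *
print(shift(W(-22,191,190)));snap('wrist','w0.png')"
```

```text
time_s: 1.1
position: [0.4803, 0.2826, 0.2513]
tool_rot: [[-0.993, -0.12, -0.0], [-0.12, 0.993, 0.0], [0.0, 0.0, -1.0]]
ft_force: [-0.3, 0.8, -0.3]
grip_width: 0.0001
gripper_force: 0.0
[ 6.5  -5.19 -6.13]
```

View pics/w0.png

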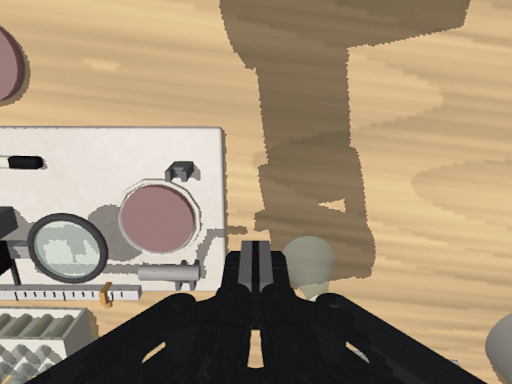

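The wrist view shows the bar handle lying roughly horizontal, from (138,272) to (201,270). The rider is at (106,293) and the dish at (158,218). Next I'll check the handle position from this view.

```bash
python3 -c "
from h import *
im=load('w0')
for p in [(138,272),(201,270)]:
  w=onz(im,*p,.1735); print(w, RS.T@(w-C)*1000)
print(shift(W(-24,191,200)))"
python3 -m handwheel '3 -2.5 0 0 0 0 0;6.3 -5.1 0 0 0 0 0;6.3 -5.1 -2 0 0 0 0;6.3 -5.1 -4 0 0 0 0;6.3 -5.1 -5.1 0 0 0 0;6.3 -5.1 -5.1 0 0 0 0;6.3 -5.1 -5.1 0 0 0 0'
```

```text
[0.54974143 0.20047947 0.1735    ] [-21.20162723 160.51899987 173.5       ]
[0.54211444 0.24887921 0.1735    ] [-23.04424489 209.48133702 173.5       ]
[ 6.31 -5.23 -5.14]
time_s: 1.73
position: [0.5436, 0.2316, 0.2005]
tool_rot: [[-0.993, -0.12, -0.0], [-0.12, 0.993, -0.0], [0.0, -0.0, -1.0]]
ft_force: [-1.1, -0.8, 0.6]
grip_width: -0.0004
gripper_force: 0.0
```

```bash
python3 -m handwheel '0 -0.1 -1.2 0 0 0 0;0 -0.1 -2 0 0 0 0;-0.6 -0.2 -2.6 0 0 0 0;-1.2 -0.2 -3.1 0 0 0 0;-1.8 -0.3 -3.7 0 0 0 0;-2.4 -0.4 -4.3 0 0 0 0;-2.9 -0.4 -4.9 0 0 0 0;-3.3 -0.5 -5.5 0 0 0 0'
python3 -m handwheel '-0.5 -0.1 -0.7 0 0 0 0;-0.9 -0.1 -1.4 0 0 0 0;-1.3 -0.1 -2.1 0 0 0 0;-1.6 -0.2 -2.8 0 0 0 0;-1.9 -0.2 -3.5 0 0 0 0;-2.1 -0.2 -4.3 0 0 0 0;-2.3 -0.3 -5.1 0 0 0 0;-2.3 -0.3 -5.1 0 0 0 0'; python3 -c "
from h import *
snap('top','top1.png');snap('scene','scene1.png')
im=load('scene1')['color'];cv2.imwrite('pics/s1c.png',cv2.resize(im[150:280,180:390,::-1],None,fx=3.8,fy=3.8,interpolation=cv2.INTER_CUBIC))"
```

```text
time_s: 2.4
position: [0.5108, 0.2262, 0.1455]
tool_rot: [[-0.993, -0.12, 0.001], [-0.12, 0.993, 0.0], [-0.001, 0.0, -1.0]]
ft_force: [-0.7, 0.9, 0.4]
grip_width: 0.0001
gripper_force: 0.3
time_s: 3.07
position: [0.4871, 0.2225, 0.0925]
tool_rot: [[-0.993, -0.119, -0.003], [-0.119, 0.993, -0.001], [0.003, -0.0, -1.0]]
ft_force: [0.6, -0.0, -1.0]
grip_width: -0.0
gripper_force: 0.0
```

View pics/s1c.png

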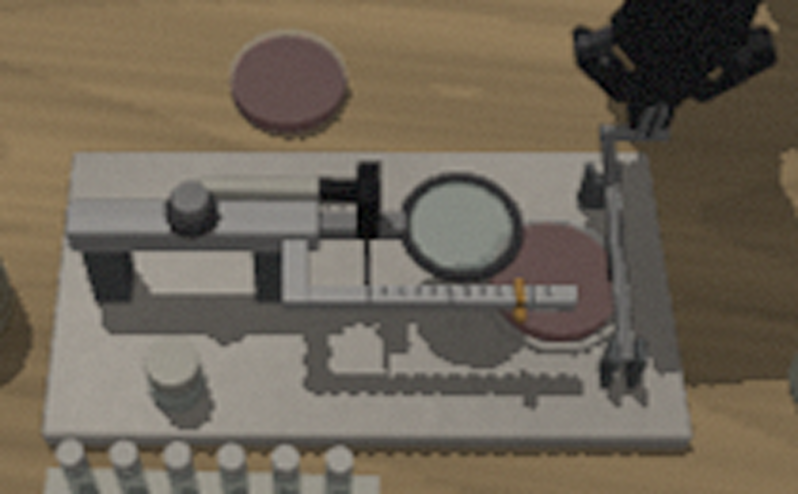

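The bar follows the fingertip: the handle is under the fingers at crop pixel (640,130) and the bar is nearly down. I'll keep going to the stop.

```bash
python3 -m handwheel '-0.2 0 -0.7 0 0 0 0;-0.4 0 -1.4 0 0 0 0;-0.4 0 -2 0 0 0 0;-0.4 0 -2.5 0 0 0 0;-0.4 0 -2.9 0 0 0 0;-0.4 0 -3 0 0 0 0;-0.4 0 -3.1 0 0 0 0;-0.4 0 -3.1 0 0 0 0'
```

```text
time_s: 3.83
position: [0.4842, 0.2228, 0.0632]
tool_rot: [[-0.993, -0.119, 0.0], [-0.119, 0.993, 0.0], [-0.0, -0.0, -1.0]]
ft_force: [0.8, -0.2, 0.5]
grip_width: 0.0002
gripper_force: 0.0
```

```bash
python3 -m handwheel '0 0 -0.2 0 0 0 0;0 0 -0.4 0 0 0 0;0 0 -0.5 0 0 0 0;0 0 -0.5 0 0 0 0;0 0 -0.5 0 0 0 0'; python3 -m handwheel '0 0 -0.1 0 0 0 0;0 0 -0.2 0 0 0 0;0 0 -0.2 0 0 0 0;0 0 -0.2 0 0 0 0'
```

```text
time_s: 4.25
position: [0.4842, 0.2228, 0.0583]
tool_rot: [[-0.993, -0.119, 0.0], [-0.119, 0.993, -0.0], [-0.0, -0.0, -1.0]]
ft_force: [-1.3, -0.2, -0.3]
grip_width: 0.0002
gripper_force: 0.0
time_s: 4.58
position: [0.4843, 0.2229, 0.0575]
tool_rot: [[-0.993, -0.119, 0.001], [-0.119, 0.993, 0.0], [-0.001, 0.0, -1.0]]
ft_force: [-2.7, -0.9, 12.8]
grip_width: 0.0003
gripper_force: 6.1
```

The stop is firm at the expected height (58 mm). Next I'll lift and move above the lock button.

```bash
python3 -m handwheel '0 0 3 0 0 0 0;0 0 7 0 0 0 0;0 0 11 0 0 0 0;0 0 15 0 0 0 0;0 0 15 0 0 0 0;0 0 15 0 0 0 0'; python3 -c "
from h import *
print(shift(W(0,-110,170)));snap('wrist','w1.png')
im=load('w1')['color'];cv2.imwrite('pics/w1c.png',cv2.resize(im[:,:,::-1],None,fx=1.5,fy=1.5,interpolation=cv2.INTER_CUBIC))"
```

```text
time_s: 5.08
position: [0.4847, 0.223, 0.2082]
tool_rot: [[-0.993, -0.119, 0.005], [-0.119, 0.993, 0.001], [-0.005, 0.0, -1.0]]
ft_force: [-0.2, 0.3, -1.0]
grip_width: 0.0001
gripper_force: 0.0
[ 11.81 -28.86  -3.82]
```

View pics/w1c.png

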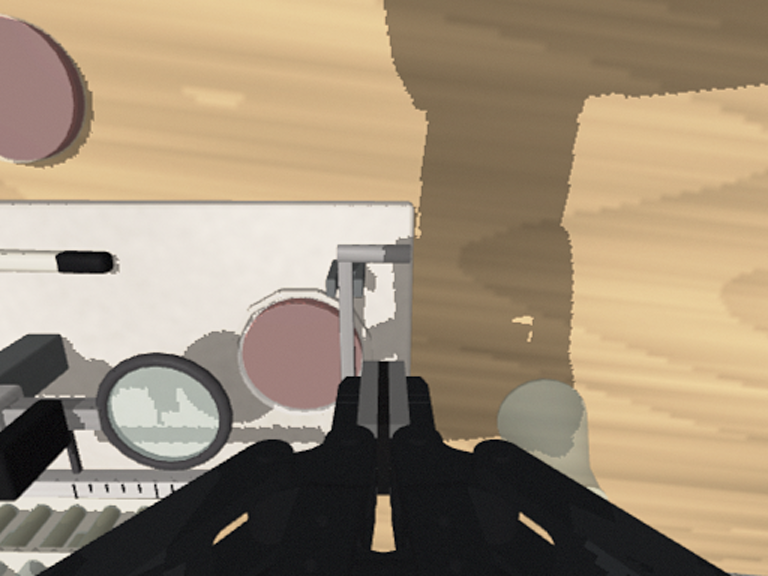

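The view shows the bar lying level in its fork, with the handle at (375,253) in crop pixels and the dish undisturbed. Next is the lock button.

```bash
python3 -m handwheel '1.5 -3.6 0 0 0 0 0;3 -7.2 0 0 0 0 0;4.5 -10.8 0 0 0 0 0;6 -14.4 0 0 0 0 0;7.5 -18 0 0 0 0 0;9 -21.6 0 0 0 0 0;10.5 -25.2 0 0 0 0 0;11.8 -28.8 0 0 0 0 0' >/dev/null; python3 -m handwheel '0 0 0 0 0 0 0;0 0 0 0 0 0 0;0 0 0 0 0 0 0' ; python3 -c "
from h import *
print(shift(W(0,-110,145)));snap('wrist','w2.png');im=load('w2');print(proj(im,W(0,-110,137)),proj(im,W(0,0,155)))
im=im['color'];cv2.imwrite('pics/w2c.png',cv2.resize(im[:,:,::-1],None,fx=1.5,fy=1.5,interpolation=cv2.INTER_CUBIC))"
```

```text
time_s: 6.05
position: [0.6015, -0.0647, 0.2046]
tool_rot: [[-0.993, -0.119, -0.003], [-0.119, 0.993, 0.001], [0.003, 0.002, -1.0]]
ft_force: [-0.4, 0.3, 0.3]
grip_width: 0.0001
gripper_force: 0.0
[ 0.13 -0.09 -5.96]
[251.89978496 207.9628631 ] [423.99990024 218.51553534]
```

View pics/w2c.png

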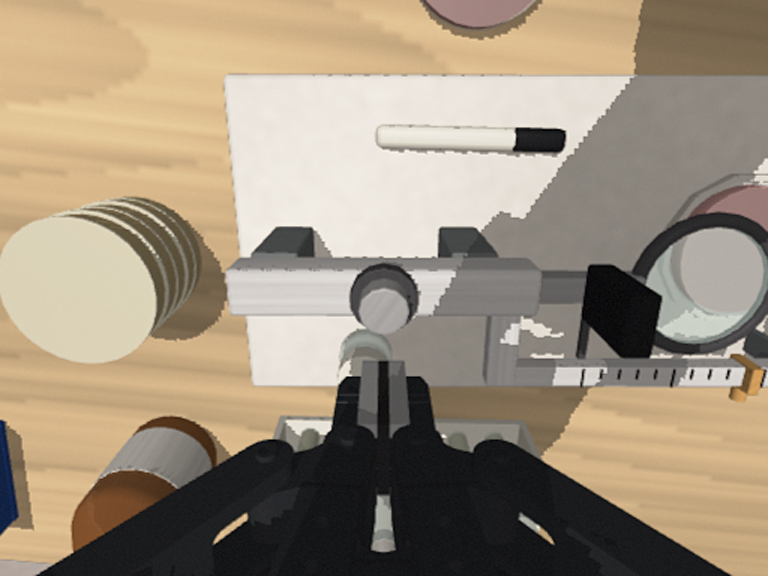

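The button top is at crop pixel (386,310), which is (257,207) in the full picture. That is slightly off the prediction, so I'll convert it. The rider is at the right edge, at crop pixel (746,362).

```bash
python3 -c "
from h import *
im=load('w2');st=lambda w:(RS.T@(w-C)*1000).round(1)
w=onz(im,386/1.5-.3,310/1.5-.3,.137);print(w,st(w),shift(w), im['xyz'])
print('rider',st(onz(im,746/1.5,360/1.5,.11)), 'plate',[st(onz(im,u/1.5,v/1.5,.02)) for u,v in [(225,75),(252,385)]])
"
```

```text
[ 0.60123159 -0.06225384  0.137     ] [  -1.2 -106.5  137. ] [-0.03  0.19 -6.82] [ 0.51759334 -0.07399116  0.34745539]
rider [ 39.   87.7 110. ] plate [array([-108.8, -204.1,   20. ]), array([ 106.9, -206. ,   20. ])]
```

```bash
python3 -m handwheel '0 0.1 -2 0 0 0 0;0 0.1 -4 0 0 0 0;0 0.1 -6 0 0 0 0;0 0.1 -6.5 0 0 0 0;0 0.1 -6.5 0 0 0 0;0 0.1 -6.5 0 0 0 0' ; python3 -m handwheel '0 0 -0.2 0 0 0 0;0 0 -0.4 0 0 0 0;0 0 -0.6 0 0 0 0;0 0 -0.7 0 0 0 0;0 0 -0.7 0 0 0 0;0 0 -0.7 0 0 0 0'
```

```text
time_s: 6.6
position: [0.6023, -0.0635, 0.1421]
tool_rot: [[-0.993, -0.12, 0.001], [-0.12, 0.993, -0.0], [-0.001, -0.0, -1.0]]
ft_force: [-0.0, -0.1, 0.0]
grip_width: -0.0001
gripper_force: 0.0
time_s: 7.1
position: [0.6024, -0.0642, 0.1346]
tool_rot: [[-0.993, -0.119, 0.001], [-0.119, 0.993, -0.0], [-0.001, -0.0, -1.0]]
ft_force: [1.2, 1.0, 1.3]
grip_width: 0.0
gripper_force: 0.9
```

```bash
python3 -m handwheel '0 0 -0.2 0 0 0 0;0 0 -0.3 0 0 0 0;0 0 -0.4 0 0 0 0;0 0 -0.5 0 0 0 0;0 0 -0.5 0 0 0 0;0 0 -0.5 0 0 0 0' ; python3 -m handwheel '0 0 -0.1 0 0 0 0;0 0 -0.1 0 0 0 0;0 0 -0.1 0 0 0 0;0 0 -0.1 0 0 0 0'
```

```text
time_s: 7.6
position: [0.602, -0.0642, 0.1291]
tool_rot: [[-0.993, -0.119, -0.001], [-0.119, 0.993, -0.0], [0.001, 0.0, -1.0]]
ft_force: [1.2, 0.0, 1.5]
grip_width: 0.0001
gripper_force: 0.5
time_s: 7.93
position: [0.602, -0.0642, 0.129]
tool_rot: [[-0.993, -0.119, 0.0], [-0.119, 0.993, -0.0], [-0.0, -0.0, -1.0]]
ft_force: [-0.5, 1.0, 7.3]
grip_width: 0.0002
gripper_force: 3.6
```

```bash
python3 -m handwheel '0 0 -0.05 0 0 0 0;0 0 -0.1 0 0 0 0;0 0 -0.1 0 0 0 0;0 0 -0.1 0 0 0 0' ; python3 -m handwheel '0 0 1 0 0 0 0;0 0 4 0 0 0 0.4;0 0 7 0 0 0 0.4;0 0 8 0 0 0 0.4;0 0 8 0 0 0 0.4;0 0 8 0 0 0 0.4'; python3 -c "
from h import *
print(shift(W(0,1.5,200)),shift(W(0,1.5,118)))"
```

```text
time_s: 8.27
position: [0.6021, -0.0643, 0.129]
tool_rot: [[-0.993, -0.119, 0.001], [-0.119, 0.993, -0.001], [-0.001, -0.001, -1.0]]
ft_force: [-3.7, 1.0, 14.1]
grip_width: 0.0002
gripper_force: 6.8
time_s: 8.77
position: [0.6018, -0.0641, 0.2067]
tool_rot: [[-0.993, -0.119, -0.001], [-0.119, 0.993, 0.0], [0.001, 0.0, -1.0]]
ft_force: [0.0, 0.4, -0.2]
grip_width: 0.0343
gripper_force: 0.0
[-1.22 10.92 -0.67] [-1.22 10.92 -8.87]
```

```bash
python3 -m handwheel '-0.4 3.6 0 0 0 0 0.4;-0.8 7.2 0 0 0 0 0.4;-1.2 10.9 0 0 0 0 0.4;-1.2 10.9 0 0 0 0 0.4;-1.2 10.9 0 0 0 0 0.4;-1.2 10.9 0 0 0 0 0.4;-1.2 10.9 0 0 0 0 0.4' ; python3 -c "
from h import *
im=snap('wrist','w3.png')
print(shift(W(0,1.5,118)));b=load('w3');print(proj(b,W(0,1.5,155)))
im=im['color'];cv2.imwrite('pics/w3c.png',cv2.resize(im[:,:,::-1],None,fx=1.5,fy=1.5,interpolation=cv2.INTER_CUBIC))"
```

```text
time_s: 9.35
position: [0.59, 0.0438, 0.2063]
tool_rot: [[-0.993, -0.118, -0.002], [-0.118, 0.993, -0.0], [0.002, 0.0, -1.0]]
ft_force: [0.3, -0.0, -1.1]
grip_width: 0.0344
gripper_force: 0.0
[-0.05  0.14 -8.85]
[255.58579183 215.36536943]
```

View pics/w3c.png

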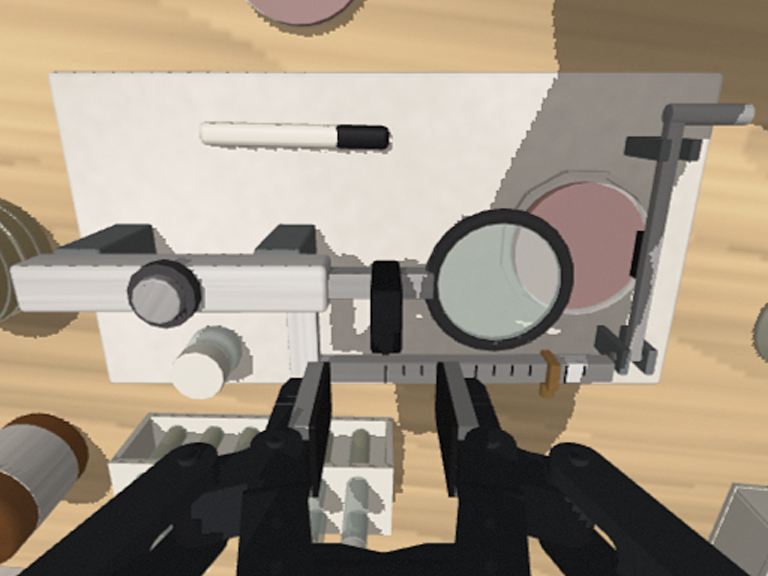

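The view shows the grip top at crop pixel (386,345), well centred between the fingers. The bar is down in both forks, and the rider is at (549,355), about 9 ticks from the pointer start. I'll descend and grip.

```bash
python3 -m handwheel '0 0.1 -3 0 0 0 0.4;0 0.1 -6 0 0 0 0.4;0 0.1 -8.3 0 0 0 0.4;0 0.1 -8.8 0 0 0 0.4;0 0.1 -8.8 0 0 0 0.4;0 0.1 -8.8 0 0 0 0' 60; python3 -m handwheel '0 0 0 0 0 0 0;0 0 0 0 0 0 0;0 0 0 0 0 0 0;0 0 0 0 0 0 0;0 0 0 0 0 0 0'
```

```text
time_s: 9.9
position: [0.5908, 0.0452, 0.1204]
tool_rot: [[-0.993, -0.118, 0.001], [-0.118, 0.993, -0.0], [-0.001, -0.0, -1.0]]
ft_force: [0.3, -0.3, 0.3]
grip_width: 0.0233
gripper_force: 0.0
time_s: 10.32
position: [0.5911, 0.0454, 0.121]
tool_rot: [[-0.993, -0.119, 0.004], [-0.119, 0.993, -0.001], [-0.003, -0.001, -1.0]]
ft_force: [-0.4, -2.0, 6.2]
grip_width: 0.0132
gripper_force: 60.1
```

```bash
python3 -m handwheel '-0.12 1 0.2 0 0 0 0;-0.24 2 0.2 0 0 0 0;-0.36 3 0.2 0 0 0 0;-0.47 4 0.2 0 0 0 0;-0.6 5 0.2 0 0 0 0;-0.71 6 0.2 0 0 0 0;-0.83 7 0.2 0 0 0 0;-0.95 7.94 0.2 0 0 0 0' >/dev/null; python3 -m handwheel '0 0 0 0 0 0 0;0 0 0 0 0 0 0;0 0 0 0 0 0 0'; python3 -c "
from h import *
d=status.observe()['position']-np.array([.5911,.0454,.121]);print(RS.T@d*1000)
t=[snap(n,n+'4.png')['color'] for n in('top','scene','wrist')]
a=cv2.resize(t[0][125:175,165:265,::-1],None,fx=8,fy=6,interpolation=cv2.INTER_CUBIC)
b=cv2.resize(t[1][190:240,260:360,::-1],None,fx=8,fy=6,interpolation=cv2.INTER_CUBIC)
cv2.imwrite('pics/c4.png',np.vstack([a,b]))"
```

```text
time_s: 11.23
position: [0.5817, 0.1246, 0.1211]
tool_rot: [[-0.993, -0.119, 0.002], [-0.119, 0.993, -0.001], [-0.002, -0.001, -1.0]]
ft_force: [6.0, -3.2, -6.9]
grip_width: 0.0134
gripper_force: 60.8
[5.14056506e-02 7.97988184e+01 1.42182219e-01]
```

View pics/c4.png

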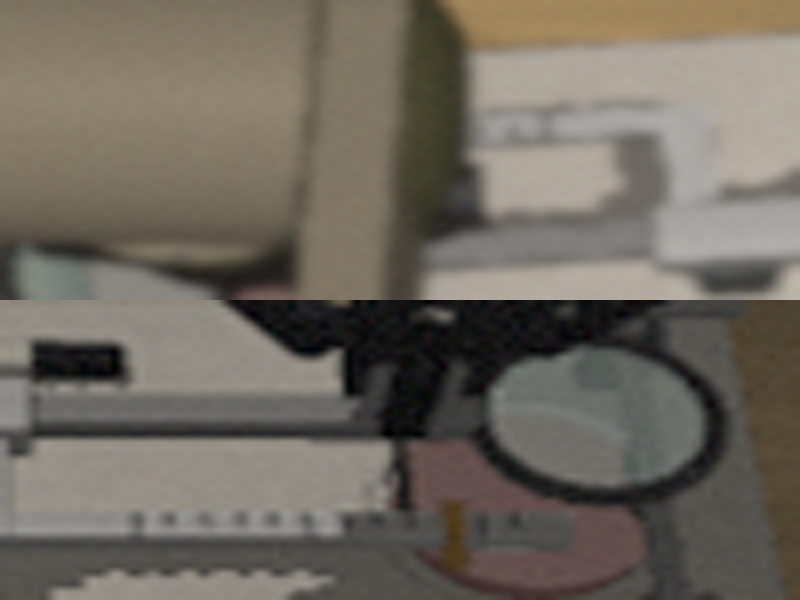

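The scene view has the pointer crossing at crop x≈403 and the rider at 455, with 35 px per 10 mm tick, so roughly 13–15 mm are missing. I'll refine this numerically using rider blobs and projections.

```bash
cat > m3.py <<'E'
from h import *
from scipy.optimize import brentq
import sys
def solve(im,u,x,z): return brentq(lambda y:proj(im,W(x,y,z))[0]-u,-300,300)
def orange(im):
    h=cv2.cvtColor(im['color'],cv2.COLOR_RGB2HSV); m=((h[...,0]>8)&(h[...,0]<25)&(h[...,1]>150)&(h[...,2]>70)).astype(np.uint8)
    return m
for fn,box in [('scene0',(300,200,335,245)),('scene1',(300,200,335,245)),('scene4',(300,200,335,245))]:
    im=load(fn);x0,y0,x1,y1=box;m=orange(im)[y0:y1,x0:x1];p=np.argwhere(m)
    if len(p)==0: print(fn,'none');continue
    c=p.mean(0)[::-1]+(x0,y0); top=p[p[:,0]<=p[:,0].min()+2].mean(0)[::-1]+(x0,y0)
    print(fn,len(p),c.round(2),'rider y',round(solve(im,c[0],51,108),1),'z/row',[proj(im,W(x,90,z)).round(1).tolist() for x,z in((51,108),(51,100),(42,100))])
    g=im['color'].mean(2)
    print(' pointer rows'); 
    cols=slice(268,284) if fn!='scene4' else slice(304,322)
    for r in range(217,228): print(r,g[r,cols].astype(int))
E
python3 m3.py
```

```text
scene0 14 [316.36 229.21] rider y 94.0 z/row [[314.6, 226.1], [314.2, 227.7], [313.9, 224.3]]
 pointer rows
217 [132 131 132 134 134 134 135 113  42  93 134 133 133 135 135 136]
218 [135 136 135 133 134 134 136 113  49  92 135 132 133 134 135 134]
219 [133 135 130 131 132 132 133 116  51  92 136 133 134 135 136 133]
220 [133 134 136 129 130 132 136 114  50  95 139 135 134 131 132 129]
221 [132 135 133 131 132 131 133 116  51  97 138 135 134 135 133 132]
222 [133 132 134 136 136 132 136 116  50  97 140 134 135 134 131 133]
223 [135 136 134 134 136 137 139 114  51  96 138 136 136 135 133 134]
224 [135 137 135 136 136 139 141 115  40  93 135 134 136 135 133 132]
225 [130 131 130 129 132 131 131 123  93 100 138 135 120 114 136 135]
226 [127 128 128 127 128 126 128 132 102  91 132 134 106  87 132 127]
227 [131 133 133 133 132 132 132 134 109  96 133 130 117 103 130 128]
scene1 13 [316.38 228.46] rider y 94.0 z/row [[314.6, 226.1], [314.2, 227.7], [313.9, 224.3]]
 pointer rows
217 [141 140 141 140 142 142 144 119  44  95 147 142 142 143 143 140]
218 [142 140 140 144 144 142 143 123  51  94
[... 885 characters left out ...]
4  88  85  82  87  82  86  84  77]
219 [137 139 138 118  86  79  27  61  87  85  83  88  85  85  84  87  85  83]
220 [141 130 127 119  87  86  28  65  88  84  88  82  85  85  84  85  85  88]
221 [141 126 119 134 113  75  26  61  87  84  83  88  84  84  85  84  86  85]
222 [139 124 121 139 117  62  23  62  86  84  87  85  87  88  87  85  83  83]
223 [137 132 125 129  98  61  30  59  89  86  79  71  69  71  76  83  88  85]
224 [143 130 123 135 100  56  29  49  80  88  81  66  55  60  78  85  84  87]
225 [106  99  89  92  92  80  63  64  86  87  78  62  55  65  77  77  75  85]
226 [77 82 65 62 81 81 70 62 79 80 74 67 56 62 75 69 61 82]
227 [76 79 71 66 78 77 70 61 74 80 74 67 52 58 72 69 58 81]
```

View pics/wrist4.png

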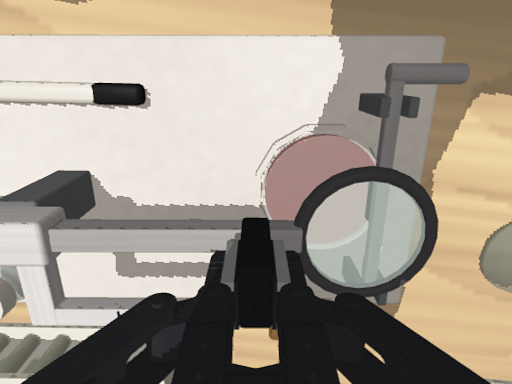

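The wrist view has the rider hidden by the fingers, so the scene camera has to decide. In it, the pointer column is 276.15 at extension 0 and 310.2 now, against the rider at 316.3. Next I'll refine the rider's sub-pixel centre and the scale.

```bash
cat > m4.py <<'E'
from h import *
from scipy.optimize import brentq
def solve(im,u,x,z): return brentq(lambda y:proj(im,W(x,y,z))[0]-u,-300,300)
im=load('scene0'); 
print('ptr0',solve(im,276.15,38,102),'tick0',solve(im,276.6,51,106),'ptr4',solve(im,310.2,36,102))
for fn in('scene0','scene1','scene4'):
    c=load(fn)['color'].astype(float); s=c[...,0]-c[...,2]
    for r in range(222,237):
        q=s[r,308:326]; b=np.median(q); w=np.clip(q-b-12,0,None)
        if w.sum()>25 : 
            u=(w*np.arange(308,326)).sum()/w.sum(); print(fn,r,round(u,2),int(w.sum()),'y %.1f'%solve(im,u,51,108))
i=load('top0');c=i['color'].astype(float);s=c[...,0]-c[...,2]
for r in range(138,156):
    q=s[r,188:206];w=np.clip(q-np.median(q)-12,0,None)
    if w.sum()>25:
        u=(w*np.arange(188,206)).sum()/w.sum();print('top',r,round(u,2),int(w.sum()),'y %.1f'%solve(i,u,51,108))
g=c.mean(2)
for r in range(144,158): print(r,g[r,224:242].astype(int))
E
python3 m4.py
```

```text
ptr0 1.5100080010135655 tick0 2.1036123666174595 ptr4 81.58227912113371
scene0 223 316.11 64 y 93.4
scene0 224 316.14 103 y 93.5
scene0 225 316.07 134 y 93.3
scene0 226 316.34 151 y 93.9
scene0 227 316.45 151 y 94.2
scene0 228 316.68 147 y 94.7
scene0 229 316.6 81 y 94.6
scene0 230 316.41 41 y 94.1
scene0 231 316.41 145 y 94.1
scene0 232 316.48 145 y 94.3
scene0 233 316.57 98 y 94.5
scene1 223 316.14 69 y 93.5
scene1 224 316.15 112 y 93.5
scene1 225 316.1 144 y 93.4
scene1 226 316.33 162 y 93.9
scene1 227 316.44 151 y 94.2
scene1 228 316.68 158 y 94.7
scene1 229 316.64 88 y 94.6
scene1 230 316.42 45 y 94.1
scene1 231 316.42 159 y 94.1
scene1 232 316.42 159 y 94.1
scene1 233 316.59 100 y 94.5
scene1 234 316.55 31 y 94.4
scene4 225 316.06 62 y 93.3
scene4 226 316.38 73 y 94.0
scene4 227 316.38 78 y 94.0
scene4 228 316.73 78 y 94.8
scene4 229 316.63 59 y 94.6
scene4 230 316.4 53 y 94.1
scene4 231 316.29 72 y 93.8
scene4 232 316.37 43 y 94.0
scene4 233 316.54 26 y 94.4
top 143 196.26 98 y 93.4
top 144 196.29 143 y 93.3
top 145 196.22 144 y 93.5
top 146 196.18 153 y 93.6
top 147 196.2 144
[... 502 characters left out ...]
49 [126 128 130 126 117 113 123 128 119 108 120 135 145 145 146 146 143 130]
150 [141 144 144 140 130 127 141 143 128 111 127 147 155 156 157 156 151 136]
151 [152 154 151 149 138 136 145 150 131 109 123 148 158 157 157 156 152 137]
152 [146 145 143 137 129 133 147 150 132 106 120 146 156 157 156 156 151 137]
153 [131 126 118 111 111 123 141 149 133 109 119 146 157 156 156 156 155 141]
154 [112 104  99  98  97 109 129 143 130 106 118 142 155 156 156 158 156 150]
155 [ 99  96  94  92  95 101 115 127 117  97 102 128 148 154 158 157 157 154]
156 [ 95  94  93  93  94  95  97  94  85  67  71  98 128 149 156 157 151 143]
157 [ 97  96  96  96  94  92  82  64  52  44  48  73 114 146 153 150 134 120]
```

```bash
python3 -m handwheel '-0.05 0.4 -0.1 0 0 0 0;-0.1 0.8 -0.1 0 0 0 0;-0.12 1.16 -0.1 0 0 0 0;-0.12 1.16 -0.1 0 0 0 0;-0.12 1.16 -0.1 0 0 0 0;-0.12 1.16 -0.1 0 0 0 0'; cat > m5.py <<'E'
from h import *
import sys
from m3s import solve
n=sys.argv[1]
d=status.observe()['position']-np.array([.5911,.0454,.121]);print(RS.T@d*1000)
im=snap('scene',n+'.png');c=im['color'].astype(float);s=c[...,0]-c[...,2];g=c.mean(2)
for r in range(223,234):
    q=s[r,308:326];w=np.clip(q-np.median(q)-12,0,None)
    if w.sum()>25:u=(w*np.arange(308,326)).sum()/w.sum();print(r,round(u,2),'rider %.1f'%solve(im,u,51,108))
for r in range(212,226): print(r,g[r,307:325].astype(int))
cv2.imwrite('pics/'+n+'c.png',cv2.resize(im['color'][195:240,285:345,::-1],None,fx=12,fy=12,interpolation=cv2.INTER_CUBIC))
E
cat > m3s.py <<'E'
from h import *
from scipy.optimize import brentq
def solve(im,u,x,z): return brentq(lambda y:proj(im,W(x,y,z))[0]-u,-300,300)
E
python3 m5.py s5
```

```text
time_s: 11.88
position: [0.5804, 0.136, 0.1211]
tool_rot: [[-0.993, -0.119, 0.003], [-0.119, 0.993, -0.001], [-0.003, -0.002, -1.0]]
ft_force: [3.3, -5.4, -0.5]
grip_width: 0.0131
gripper_force: 61.9
[ 0.1094219  91.25025361  0.10317253]
225 316.05 rider 93.3
226 316.31 rider 93.9
227 316.47 rider 94.2
228 316.75 rider 94.9
229 316.6 rider 94.5
230 316.41 rider 94.1
231 316.21 rider 93.6
232 316.32 rider 93.9
233 316.55 rider 94.4
212 [52 51 54 55 50 29  9  8  8  9 31 48 53 51 53 52 40 28]
213 [91 93 95 90 79 71 49 17 52 71 70 71 71 72 72 72 57 23]
214 [133 132 125 109  96  83  67  31  55  78  84  83  82  83  83  82  72  39]
215 [141 141 127 100  96  86  74  28  51  82  87  84  84  85  86  85  85  67]
216 [139 131 124 112  88  87  74  42  44  70  85  83  82  86  85  83  86  80]
217 [133 113  97  97  83  86  78  45  38  71  85  85  87  85  83  82  85  83]
218 [125  93  90  84  85  88  76  44  40  73  87  86  81  83  86  85  83  85]
219 [118  96 108  83  87  85  78  55  44  74  87  85  84  86  84  88  80  86]
220 [119  91 104  83  85  89  79  56  34  68  86  82  86  84  85  83  84  83]
221 [136 111  86  85  85  86  81  58  30  65  86  86  86  82  83  83  86  84]
222 [139 118  81  85  83  85  82  66  22  62  88  88  88  85  87  85  85  82]
223 [126  95  78  90  85  82  88  71  39  60  69  78  84  84  87  83  85  85]
224 [131  99  71  86  85  86  89  69  44  56  61  74  88  85  82  85  82  83]
225 [124 127  77  77  70  86  88  74  55  57  66  80  78  73  86  83  77  71]
```

View pics/s5c.png

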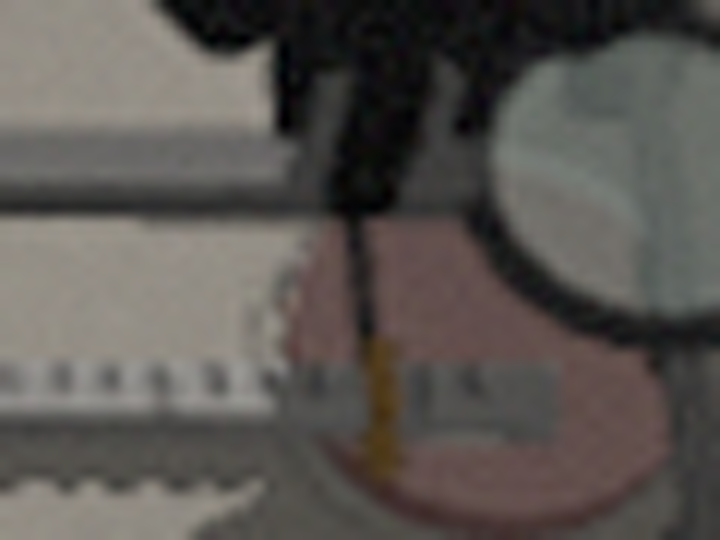

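The pointer now meets the rider's left part. Extrapolated to the rail it is at about 315.4, against a rider centre of about 316. I'll do the exact ray comparison, including the height effect.

```bash
cat > m6.py <<'E'
from h import *
import sys
im=load(sys.argv[1]);c=im['color'].astype(float);s=c[...,0]-c[...,2];g=c.mean(2)
def pl(u,v,ax,val):
    o,d=ray(im,u,v);o=RS.T@(o-C)*1000;d=RS.T@d;return (o+d*(val-o[ax])/d[ax]).round(1)
lo=int(sys.argv[2]);P=[];
for r in range(216,223):
    q=g[r,lo:lo+7];w=np.clip(78-q,0,None);u=(w*np.arange(lo,lo+7)).sum()/w.sum();p=pl(u,r,2,101);P.append(p);print('ptr',r,round(u,2),p)
P=np.array(P);print('ptr mean y',P[:,1].mean())
for r in range(223,235):
    q=s[r,308:326];w=np.clip(q-np.median(q)-12,0,None)
    if w.sum()>25:
        u=(w*np.arange(308,326)).sum()/w.sum();print(r,round(u,2),*[pl(u,r,2,z) for z in(108,112)],pl(u,r,0,58))
E
python3 m6.py s5 312
```

```text
ptr 216 314.55 [ 20.5  93.2 101. ]
ptr 217 314.68 [ 23.2  93.3 101. ]
ptr 218 314.58 [ 25.9  92.8 101. ]
ptr 219 314.69 [ 28.5  92.8 101. ]
ptr 220 314.85 [ 31.2  93.  101. ]
ptr 221 314.92 [ 33.9  92.9 101. ]
ptr 222 315.05 [ 36.5  93.  101. ]
ptr mean y 93.0
225 316.05 [ 48.1  93.5 108. ] [ 50.1  92.8 112. ] [ 58.   90.2 127.2]
226 316.31 [ 50.7  93.9 108. ] [ 52.7  93.2 112. ] [ 58.   91.4 122.3]
227 316.47 [ 53.2  94.  108. ] [ 55.3  93.4 112. ] [ 58.   92.4 117.3]
228 316.75 [ 55.8  94.5 108. ] [ 57.8  93.8 112. ] [ 58.   93.7 112.3]
229 316.6 [ 58.4  93.9 108. ] [ 60.4  93.2 112. ] [ 58.   94.  107.2]
230 316.41 [ 60.9  93.3 108. ] [ 62.9  92.6 112. ] [ 58.   94.3 102.1]
231 316.21 [ 63.5  92.6 108. ] [ 65.5  91.9 112. ] [58.  94.5 97. ]
232 316.32 [ 66.   92.6 108. ] [ 68.   91.9 112. ] [58.  95.4 91.7]
233 316.55 [ 68.6  92.9 108. ] [ 70.5  92.2 112. ] [58.  96.6 86.5]
```

```bash
python3 - <<'E'
from h import *
im=load('w3');c=im['color'].astype(float);s=c[...,0]-c[...,2];g=c.mean(2)
def pl(u,v,z):
    o,d=ray(im,u,v);w=o+d*(z-o[2])/d[2];return (RS.T@(w-C)*1000).round(1)
for r in range(232,266,2):
    q=s[r,350:384];w=np.clip(q-50,0,None)
    if w.sum()>40:
        k=np.where(q>50)[0]+350;u=(w*np.arange(350,384)).sum()/w.sum();print(r,round(u,2),k.min(),k.max(),pl(u,r,.106),pl(u,r,.112))
for r in (244,247,250):
    q=g[r,252:365]; m=[i+252 for i in range(1,112) if q[i]<q[i-1] and q[i]<=q[i+1] and q[i]<110 and max(q[max(0,i-4):i+5])-q[i]>25]
    print(r,[(k,pl(k,r,.106)[:2].tolist()) for k in m])
E
```

```text
234 363.06 361 366 [ 38.   89.6 106. ] [ 35.   87.5 112. ]
236 364.65 362 367 [ 39.8  91.1 106. ] [ 36.7  88.9 112. ]
238 365.7 363 369 [ 41.6  92.2 106. ] [ 38.5  90.  112. ]
240 367.62 365 370 [ 43.5  94.  106. ] [ 40.3  91.7 112. ]
242 368.42 365 372 [ 45.3  94.9 106. ] [ 42.1  92.5 112. ]
244 369.73 365 373 [ 47.2  96.1 106. ] [ 43.9  93.8 112. ]
246 369.34 365 372 [ 49.  96. 106.] [ 45.7  93.7 112. ]
248 369.35 365 372 [ 50.9  96.2 106. ] [ 47.6  93.9 112. ]
250 369.16 365 372 [ 52.8  96.3 106. ] [ 49.4  94.  112. ]
252 368.76 364 372 [ 54.7  96.2 106. ] [ 51.2  93.8 112. ]
254 368.45 364 372 [ 56.6  96.1 106. ] [ 53.1  93.8 112. ]
256 367.36 360 372 [ 58.5  95.4 106. ] [ 55.   93.1 112. ]
258 366.48 360 372 [ 60.4  94.9 106. ] [ 56.8  92.6 112. ]
260 365.42 360 371 [ 62.3  94.2 106. ] [ 58.7  91.9 112. ]
262 365.29 360 383 [ 64.2  94.3 106. ] [ 60.6  92.  112. ]
264 366.24 361 383 [ 66.2  95.3 106. ] [ 62.5  93.  112. ]
244 [(257, [47.1, 2.7]), (269, [47.1, 12.7]), (281, [47.1, 22.6]), (292, [47.1, 31.7]), (294, [47.1, 33.4]), (305, [47.1, 42.5]), (317, [47.1, 52.5]), (329, [47.1, 62.4]), (341, [47.2, 72.3]), (353, [47.2, 82.3])]
247 [(257, [49.9, 2.7]), (269, [49.9, 12.7]), (281, [49.9, 22.7]), (292, [49.9, 31.8]), (295, [49.9, 34.3]), (304, [49.9, 41.8]), (306, [49.9, 43.5]), (317, [49.9, 52.6]), (329, [49.9, 62.6]), (341, [49.9, 72.6]), (353, [50.0, 82.5])]
250 [(257, [52.7, 2.8]), (269, [52.7, 12.8]), (281, [52.7, 22.8]), (291, [52.7, 31.1]), (293, [52.7, 32.8]), (296, [52.7, 35.3]), (305, [52.7, 42.8]), (307, [52.7, 44.4]), (317, [52.7, 52.8]), (329, [52.8, 62.8]), (341, [52.8, 72.8]), (353, [52.8, 82.8])]
```

All three views put the rider at an extension of about 91.8 mm, and I'm at 91.25. I'll make a final 0.5 mm correction, settle and check.

```bash
python3 -m handwheel '0 0.05 0 0 0 0 0;0 0.05 0 0 0 0 0;0 0.05 0 0 0 0 0;0 0.05 0 0 0 0 0;0 0.05 0 0 0 0 0;0 0.05 0 0 0 0 0'; python3 -m handwheel '0 0 0 0 0 0 0;0 0 0 0 0 0 0;0 0 0 0 0 0 0;0 0 0 0 0 0 0;0 0 0 0 0 0 0;0 0 0 0 0 0 0'; python3 m5.py s6 | head -1; python3 m6.py s6 312
```

```text
time_s: 12.43
position: [0.5803, 0.1364, 0.1211]
tool_rot: [[-0.993, -0.118, 0.003], [-0.118, 0.993, -0.001], [-0.002, -0.002, -1.0]]
ft_force: [3.4, -5.8, -0.8]
grip_width: 0.0134
gripper_force: 62.0
time_s: 12.93
position: [0.5804, 0.1364, 0.1211]
tool_rot: [[-0.993, -0.118, 0.003], [-0.118, 0.993, -0.001], [-0.002, -0.002, -1.0]]
ft_force: [2.9, -6.8, 0.5]
grip_width: 0.0131
gripper_force: 62.0
[ 0.12533884 91.63490234  0.10002795]
ptr 216 314.56 [ 20.5  93.2 101. ]
ptr 217 314.72 [ 23.2  93.4 101. ]
ptr 218 314.89 [ 25.9  93.5 101. ]
ptr 219 314.93 [ 28.5  93.4 101. ]
ptr 220 315.03 [ 31.2  93.4 101. ]
ptr 221 315.1 [ 33.9  93.4 101. ]
ptr 222 315.17 [ 36.5  93.3 101. ]
ptr mean y 93.37142857142855
225 316.15 [ 48.1  93.7 108. ] [ 50.1  93.1 112. ] [ 58.   90.5 127.2]
226 316.3 [ 50.7  93.9 108. ] [ 52.7  93.2 112. ] [ 58.   91.4 122.3]
227 316.49 [ 53.2  94.1 108. ] [ 55.3  93.4 112. ] [ 58.   92.5 117.3]
228 316.74 [ 55.8  94.5 108. ] [ 57.8  93.8 112. ] [ 58.   93.7 112.3]
229 316.55 [ 58.4  93.8 108. ] [ 60.4  93.1 112. ] [ 58.   93.9 107.2]
230 316.35 [ 60.9  93.1 108. ] [ 62.9  92.4 112. ] [ 58.   94.1 102.1]
231 316.26 [ 63.5  92.7 108. ] [ 65.5  92.  112. ] [58.  94.6 97. ]
232 316.46 [ 66.   92.9 108. ] [ 68.   92.2 112. ] [58.  95.7 91.7]
```

The pointer (93.4) now agrees with the rider (93.2–94), and the arm is holding still with a firm grip. Handing in.

```bash
python3 -c "
from rig import env
print(env.close_job())"
```

```text
the job is handed in; nothing more can be done
None
```

I handed the job in with the bar down in its catch, the lock button at its stop, and the lens arm held motionless at about 91.6 mm. By the camera measurements the pointer is within about 0.5 mm of the rider; the hand-in returned no verdict.

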